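# Dose the instrument basket, then hold the ultrasonic cleaner's lid open

## Robot

A 6-joint arm with a two-finger parallel gripper is mounted at the origin on the work surface. World frame = base frame: x ahead of the robot, y to its left, z up, the work surface at z = 0. Lengths are in mm, angles in rad, forces in N, time in s.
With the tool pointing down it reaches from about 275 to 750 mm from the base axis. Payload 10.2 kg.
Tool frame: the origin (TCP) lies at the very end of the fingers, on their centre line; the grasp point (between the pads) lies 19 mm behind it (ctrl.hold_point_z is the distance from the TCP to the grasp point, in mm); z points along the fingers, y is the direction in which the jaws open and shut (so a half turn about z gives the same grasp; the last joint's range is limited). The gripper opens to 85 mm and grips with 20 to 120 N. Pads are 22 mm wide; open, the fingers measure 114 mm over their backs; the gripper's body (76 mm by 85 mm) begins 54 mm behind the grasp point. The pads swing forward as they close: fully open they stand 13 mm farther back than shut.
Start: joints at [0.984, 0.313, 1.498, -0, 1.331, -0.223], TCP at [186.823, 490.641, 231.294] pointing down, gripper open.
Joint ranges: [-2.94, 2.94], [-0.97, 2.17], [0.19, 2.56], [-1.23, 4.37], [0.02, 3.11], [-2.88, 2.88]. Speed limits (rad/s): [2.39, 2.39, 3.01, 3.14, 3.14, 3.14].

## Interface

Orientations are given as a unit quaternion [w, x, y, z].
In Python, from rig import readout, cams, workorder, spotter, ctrl gives the robot as it stands.
- The arm moves only by the tool step_arm, never from a script. Its argument "plan" is text: rows parted by semicolons, each of 5 numbers parted by spaces: the shift along the tool's x, y, z in cm, then the turn about the tool's z in degrees, then the opening in per cent of the stroke, from 0 (shut) to 100 (fully open). In form: x y z twist gripper; .... A call has 1 to 10 rows; each row is the pose to reach, as a shift and turn from the pose commanded when the call began, along the tool's axes at that moment; what a row does not reach only later rows make up. A row lasts 1/10 s, in which the tool goes at most 50 mm and 8.59 degrees, less where a joint would pass 70% of its speed; a pose out of reach is approached as far as the arm can. A call with a gripper value outside its range is refused whole. The fingers move at their own pace and stop on an object; "grip_force" is the grip in N (left out, the last holds). Time passes only in rows, so rows that repeat a pose let the fingers close. It gives the time, the measured TCP pose, the force and the opening at its end, in the units of the state.
- readout.sense(): the state, without advancing time (a new reading comes with each control period).
- cams.capture(name): name is "scene" or "top"; returns (picture, depth): 480x640x3 uint8, red, green, blue; 480x640 float32, mm along the optical axis (not along the pixel's ray), 0 where there is no reading.
- cams.camera_info(name): a dict with "vfov" (degrees; the focal length in pixels is half the picture's height over the tangent of half this angle, whatever the lens; pixels are square), "cx", "cy" (the principal point, pixels), "rvec" (rotation vector, rad) and "tvec" (3), from world to camera coordinates, as OpenCV has them. Camera axes: x right, y down, z forward; pixel columns grow to the right and rows downward; lengths in mm; the calibration is good to about 2 mm. A picture is of the moment at which its call begins. camera_info takes no time and is no camera call.
- workorder.finish_job(): hands the job in, once; it reports no verdict.
Trained networks look in the newest picture that a camera, given by its name, has taken for a name from the list of things; names that differ only in an ending like _2 or _b are one class to them, and where a whole thing is asked for, a point or a joint stands for the part that bears it (a point fixed in the world has none). Each returns a list of dicts, best first, with "conf" (0 to 1); they miss things now and then, are a little off and sometimes report something else, mostly with a low value. They report only what shows in the picture. A call takes as long as a camera call. They do not tell look-alikes from the thing itself.
- spotter.regions_of(camera, target): "pixels" (480x640 bool, what is visible of it) and "extent" ([centre column, centre row, width, height] in pixels, round what is visible of it).
The state is a dict: "time_s": time; "joints": joint angles; "dq": joint speeds; "tau": joint torques, N m; "eef_pos": TCP position; "ee_rot": TCP orientation; "force": force on the tool from outside, world axes, zero at the start; "wrist_torque": the same for the moment, N m; "grip_width": opening from 0.0 (shut) to 1.0 (fully open).
Only numpy, scipy, OpenCV 4.12 (cv2) and the standard library are available. Lean on these libraries where they do the work, as an engineer would, in place of code of your own. Each camera call takes 0.05 s, during which the arm holds its last target. There are 200 camera calls.

## Task

Help the artist start a cleaning cycle: press the pump of the tall dosing bottle, the one whose spout hangs over the wire basket of steel grips, fully down to its stop and let it spring back up. Then take the ultrasonic cleaner's lid by its handle, raise it to 60 degrees from closed and finish while still holding it there, so that she can lower the basket in with both hands; do not let the lid drop, and leave the bottle, the basket and everything else on the bench where it stands.

Things in the scene. Friction and masses are not known exactly. Their poses are not given: they have to be found in the camera images.
- pump (a joint): travel of the dosing pump's head in m: 0 up (at rest), 0.018 fully down at its stop. It moves straight down; the spring pushes back with about 4 N at the top and 8 N at the stop, and lifts the head again when let go
- pump_top (a point): centre of the top face of the dosing pump's round white press pad (34 mm diameter, 12 mm thick), 209 mm above the bench at rest; moves with the head. The bottle is on the same vertical axis. x, y, z axes are the bottle's: the spout runs from the pad along -x, its top 5 mm below the top of the pad
- pump_spout (a point): mouth of the dosing pump's spout, 82 mm from the pad's axis and about 188 mm above the bench at rest; it stands over the basket
- dose_bottle: the dosing bottle: white round bottle 72 mm diameter, shoulder to 150 mm, grey collar and pump above it, 209 mm tall in all, about 0.55 kg, loose on the bench; origin under its centre, z up along its axis, its pump's spout points along its -x
- basket_center (a point): centre, half-way up, of the small wire basket (80 x 112 x 45 mm, with two wire loops at its ends reaching 63 mm high) that holds two steel grips; it stands on the bench beneath the spout of the dosing pump
- cleaner: ultrasonic cleaner, fixed to the bench: steel box 180 mm deep (x) x 240 mm wide (y), open tank with its rim 150 mm above the bench, black control panel on its front; origin on the bench under its centre, -x is its front, z up. Its hinged lid covers the top. The lid handle's bar can turn between the fingers as the lid swings
- lid (a joint): lid angle in rad: 0 closed, growing as its front edge rises; 60 degrees is 1.047; stop at 1.40. The grey lid with a clear window weighs about 0.36 kg with its handle and falls shut by itself from every angle
- lid_hinge (a point): middle of the lid's hinge axis, along the cleaner's y, at the rear of the rim: 92 mm behind the cleaner's centre, 154 mm above the bench; x, y, z axes are the cleaner's. The lid reaches 184 mm forward of it when closed, is 244 mm wide and its top face lies 6 mm above the axis
- lid_handle (a point): black handle on the lid near its front edge (20 mm); this point is the middle of its smooth round bar: 12 mm diameter, 100 mm between its two posts, along its own y, 30 mm clear above the lid. With the lid closed the bar is 164 mm in front of the hinge axis, 42 mm above it, 196 mm above the bench. Axes turn with the lid: closed, -x to the cleaner's front, z up
- wash_bottle: white squeeze wash bottle, 56 mm diameter, 173 mm tall with a thin bent nozzle; stands near the dosing bottle; origin under its centre; bystander
- canister: round steel canister with a knob lid, 71 mm diameter, 128 mm tall; stands near the dosing bottle; origin under its centre; bystander
- jar: small amber glass jar with a black cap, 50 mm diameter, 46 mm tall; origin under its centre; bystander
- soap_bottle: short hand-soap bottle with a small black pump head (rigid here), 70 mm diameter, 142 mm tall, no basket under its spout; origin under its centre; bystander, not the pump to press
- machine_pen: pen-shaped tattoo machine lying on a low rubber cradle, about 110 mm long, 50 mm high; origin under its centre; bystander
- cap_tray: flat steel tray 115 x 150 x 16 mm with small ink caps; origin under its centre; bystander
- steel_bowl: small open steel bowl, 110 mm across, 45 mm high; origin under its centre; bystander
Mind the look-alikes: they are no part of the job. Leave any yellow look-alike of the part that bears basket_center alone. Leave any turquoise look-alike of the dose_bottle alone.

How it is judged (in metres and radians):
On the way, in this order (a step that is already met when the one before it is completed fails the run):
1. dosing pump pressed down to its stop, its spout over the basket (value of joint pump above 0.016 m and horizontal distance between pump_spout and basket_center below 0.035 m), for 0.1 s.
2. dosing pump sprung back up (value of joint pump below 0.003 m), for 0.2 s.
3. lid raised to 60 degrees by its handle (value of joint lid between 0.925 and 1.169 rad and (contact force between the fingers and handle_bar above 0.2 N or contact force between the fingers and handle_post0 above 0.2 N or contact force between the fingers and handle_post1 above 0.2 N)), for 0.2 s.
At the end, for the whole second after the job is handed in: The lid is held still (under 0.1 rad/s) at 60 degrees, give or take 7 degrees, by the gripper's fingers on its handle; the dosing pump is back up (within 3 mm); the dosing bottle stands upright (within 0.1 rad), and it, the basket and all bystanders are within 25 mm of where they started (all of step 3 and velocity of joint lid between -0.1 and 0.1 rad/s and value of joint pump below 0.003 m and distance of each of dose_bottle, basket_center, wash_bottle, canister, jar, soap_bottle, machine_pen, cap_tray, steel_bowl from where it was at the start of the episode below 0.025 m and angle between dose_bottle's own z axis and vertical below 0.1 rad); the arm keeps its last pose, push and grip.
It fails at once if the lid drops (falls faster than 2 rad/s) (velocity of joint lid below -2 rad/s).
It fails at once if the dosing bottle or the basket is shifted by over 25 mm or the bottle tips (distance of any of dose_bottle, basket_center from where it was at the start of the episode above 0.025 m or angle between dose_bottle's own z axis and vertical above 0.2 rad).
It fails at once if a bystander is shifted by over 25 mm (distance of any of wash_bottle, canister, jar, soap_bottle, machine_pen, cap_tray, steel_bowl from where it was at the start of the episode above 0.025 m).
It also fails if it takes over 54 s, if anything falls off the work surface, if the arm or the gripper's body presses on something with over 40 N, if the wrist force passes 120 N, or if a joint passes its speed limit or range.

## Working session

There is one attempt and no reset: what is moved stays moved. The work goes in short steps, Python scripts to look and compute and a tool call to move; the robot and the scene stay as the last step left them, time stands still between calls to the robot, and variables do not carry over. Pictures are saved under pics/ and viewed, about 8 in all and at most 12, crops included, and the job is handed in when it is done.

Besides the shell and the picture viewer there is one more tool, called after ">>>" as name(argument=value, ...) on one line, values as JSON. step_arm: Moves the arm, as the interface text tells. Its arguments: {"type":"object","properties":{"plan":{"type":"string"},"grip_force":{"type":"number"}},"required":["plan"]}

```bash
ls; mkdir -p pics; cat > h.py <<'E'
import numpy as np, cv2
from rig import readout, cams, workorder, spotter, ctrl
def cam(n):
    i=cams.camera_info(n); f=240/np.tan(np.radians(i["vfov"])/2)
    R=cv2.Rodrigues(np.array(i["rvec"],float))[0]; t=np.array(i["tvec"],float).ravel()
    return f,i["cx"],i["cy"],R,t
def world(n,u,v,d):
    f,cx,cy,R,t=cam(n); u,v,d=map(lambda a:np.asarray(a,float),(u,v,d))
    return (np.stack([(u-cx)/f*d,(v-cy)/f*d,d],-1)-t)@R
def pix(n,P):
    f,cx,cy,R,t=cam(n); c=np.asarray(P,float)@R.T+t
    return np.stack([cx+f*c[...,0]/c[...,2],cy+f*c[...,1]/c[...,2]],-1)
def cloud(n,dep,m=None):
    m=(dep>0)&(True if m is None else m); v,u=np.nonzero(m)
    return world(n,u,v,dep[v,u])
def save(p,img): cv2.imwrite(p,img[...,::-1])
E
python3 - <<'E'
from h import *
for n in("scene","top"):
    p,d=cams.capture(n); save(f"pics/{n}0.png",p); np.save(f"{n}.npy",d); np.save(f"{n}p.npy",p)
    i=cams.camera_info(n); print(n,i)
    for t in("dose_bottle","pump_top","basket_center","cleaner","lid","lid_handle","soap_bottle","wash_bottle"):
        for r in spotter.regions_of(n,t)[:4]:
            c=cloud(n,d,r["pixels"]); 
            print(t,round(r["conf"],2),np.round(r["extent"]),np.round(np.median(c,0)) if len(c) else None, np.round(c.max(0)) if len(c) else None)
print(readout.sense())
E
```

```text
pics
scene {'vfov': 53.86097506915882, 'cx': 315.00400289937113, 'cy': 247.5111596873123, 'rvec': array([ 0.90981231,  2.59347685, -0.94338445]), 'tvec': array([ 426.10435833, -152.90885919, 1480.56616576])}
dose_bottle 0.82 [292. 312.  45.  68.] [696.  79. 127.] [724. 140. 213.]
dose_bottle 0.57 [385. 336.  36.  91.] [584. 281. 130.] [606. 307. 213.]
dose_bottle 0.54 [465. 442.  55.  56.] [558. 508.  18.] [625. 561.  49.]
dose_bottle 0.32 [263. 150.  21.  40.] [ 380. -474.   77.] [ 407. -453.  148.]
pump_top 0.55 [385. 312.  26.  40.] [563. 262. 208.] [586. 287. 213.]
pump_top 0.55 [294. 292.  41.  28.] [680.  74. 207.] [704. 143. 213.]
basket_center 0.82 [412. 293.  40.  42.] [373. 183.  19.] [429. 236.  65.]
basket_center 0.7 [361. 332.  43.  44.] [551. 177.  16.] [602. 257. 202.]
cleaner 0.77 [275. 221.  88. 115.] [ 553. -147.  156.] [658. -61. 206.]
cleaner 0.17 [464. 441.  55.  54.] [558. 508.  18.] [625. 563.  49.]
lid 0.78 [274. 204.  94.  78.] [ 536. -193.  159.] [656. -62. 206.]
lid_handle 0.9 [272. 204.  88.  82.] [ 535. -193.  159.] [654. -62. 206.]
lid_handle 0.49 [465. 
[... 1769 characters left out ...]
9.]
{'time_s': 0.9, 'joints': array([ 9.83604280e-01,  3.12921977e-01,  1.49767392e+00,  1.29865267e-05,
        1.33099837e+00, -2.23445743e-01]), 'dq': array([-1.15187531e-03,  2.74945176e-05, -1.93795179e-03,  1.75091858e-03,
        1.49577425e-03, -5.24296446e-04]), 'tau': array([-1.29296259e-04, -4.12175524e+01, -2.59882146e+01, -3.10964651e-04,
        7.24945294e-04, -1.14105052e-05]), 'eef_pos': array([186.82405456, 490.65274787, 231.29275263]), 'ee_rot': array([-6.11463343e-06,  1.80873664e-01,  9.83506338e-01,  1.74546644e-06]), 'force': array([-0.13149294,  0.03236383,  0.02168062]), 'wrist_torque': array([-0.0193027 , -0.0084246 , -0.05383013]), 'grip_width': 0.9974741835579525}
```

```bash
python3 - <<'E'
from h import *
p=np.load("scenep.npy"); t=np.load("topp.npy")
a=cv2.resize(p[240:400,220:460],(800,533),interpolation=cv2.INTER_CUBIC); save("pics/c1.png",a)
a=cv2.resize(t[160:340,170:450],(800,514),interpolation=cv2.INTER_CUBIC); save("pics/c2.png",a)
E
```

```text
(no output)
```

View pics/scene0.png

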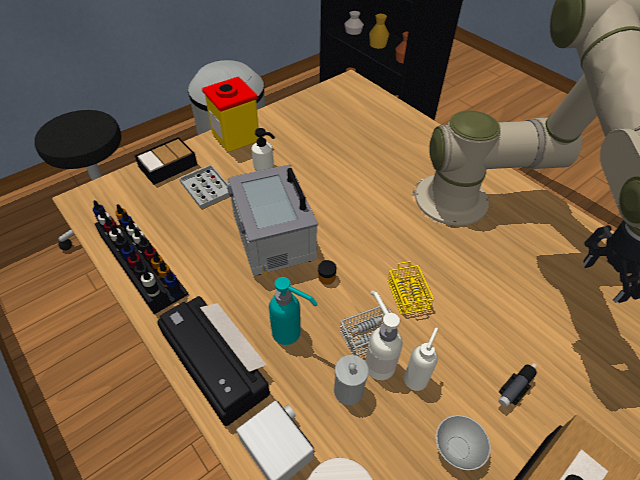

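View pics/c1.png

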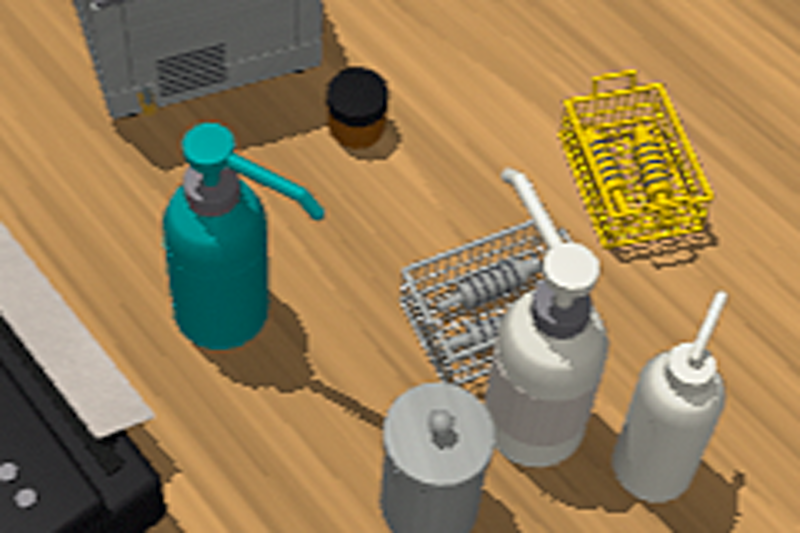

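View pics/c2.png

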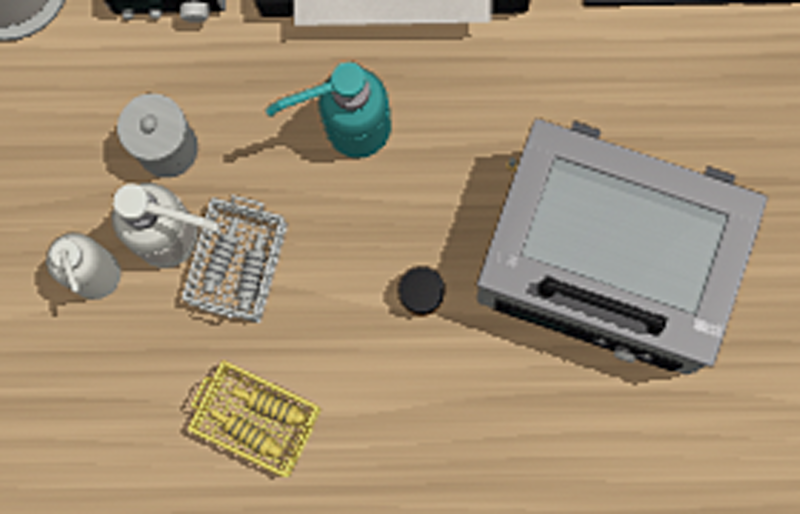

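Three pump bottles show in the scene picture: white at (385,335), turquoise at (288,312) and the black-headed soap bottle at (263,150). The white one fits, because its spout hangs over the grey wire basket at (361,332). The yellow basket at (411,290) and the turquoise bottle are the look-alikes. The cleaner's handle is at about (297,188). Next I'll measure the pad, the spout and the lid.

```bash
python3 - <<'E'
from h import *
for n in("scene","top"):
    d=np.load(n+".npy"); c=cloud(n,d)
    def near(xy,r,z0,z1): return c[(np.hypot(c[:,0]-xy[0],c[:,1]-xy[1])<r)&(c[:,2]>z0)&(c[:,2]<z1)]
    q=near((572,268),60,203,222)
    # pad: circle
    (cx,cy),r=cv2.minEnclosingCircle(q[:,:2].astype(np.float32).reshape(-1,1,2)); print(n,"top pts",len(q),q.mean(0).round(1),"mec",cx,cy,r)
    m=q[:,:2].mean(0)
    s=near((560,220),75,176,202); 
    o=np.argsort(s[:,1])[:8]; print("spout far",s[o].round(0)[:6].tolist())
    # pad: z-peak area
    for k in range(3):
        g=q[np.hypot(*(q[:,:2]-m).T)<19]; m=(g[:,:2].min(0)+g[:,:2].max(0))/2
    print("pad",m.round(1),g[:,2].mean().round(1),len(g))
    h=near((520,-190),180,185,225); pc=h[:,:2]-h[:,:2].mean(0); w,v=np.linalg.eigh(pc.T@pc)
    a=pc@v[:,1]; b=pc@v[:,0]; print("handle",len(h),h.mean(0).round(1),"axis",v[:,1].round(3),"ext",a.min(),a.max(),b.min(),b.max(), "mid",(h[:,:2].mean(0)+v[:,1]*(a.min()+a.max())/2).round(1),h[:,2].max())
    L=near((560,-195),200,148,170); rc=cv2.minAreaRect(L[:,:2].astype(np.float32)); print("lid",rc,np.median(L[:,2]))
    B=near((540,195),75,8,70); print("basket",cv2.minAreaRect(B[:,:2].astype(np.float32)))
E
```

```text
scene top pts 288 [566.7 260.1 208.3] mec 563.2207641601562 249.1836395263672 39.3528938293457
spout far [[546.0, 188.0, 196.0], [542.0, 190.0, 198.0], [548.0, 190.0, 196.0], [548.0, 191.0, 193.0], [547.0, 191.0, 199.0], [547.0, 192.0, 194.0]]
pad [569.2 261.6] 208.5 160
handle 181 [ 470.2 -173.3  199.1] axis [0.341 0.94 ] ext -67.79428764543208 55.307399382923585 -5.794673234795058 7.884950285101305 mid [ 468.  -179.1] 206.36316717811494
lid ((535.15185546875, -208.63134765625), (251.4654998779297, 190.2842254638672), 69.89331817626953) 158.3803346223605
basket ((545.1126098632812, 176.99932861328125), (139.82298278808594, 96.06690979003906), 19.579059600830078)
top top pts 155 [566.  258.6 208.8] mec 563.4490966796875 247.50418090820312 37.68472671508789
spout far [[547.0, 188.0, 201.0], [543.0, 189.0, 195.0], [545.0, 191.0, 201.0], [548.0, 191.0, 198.0], [543.0, 192.0, 194.0], [542.0, 194.0, 200.0]]
pad [567.7 260.8] 209.1 95
handle 207 [ 466.4 -183.3  200.5] axis [0.341 0.94 ] ext -61.67852189256403 61.74857230360302 -7.585933577998096 6.189635972061635 mid [ 466.4 -183.3] 211.66418639841322
lid ((537.4408569335938, -209.90048217773438), (244.80836486816406, 191.12355041503906), 70.08614349365234) 157.98889510304738
basket ((538.9115600585938, 201.77874755859375), (132.7474365234375, 128.85032653808594), 83.52764892578125)
```

```bash
cat >> h.py <<'E'
from scipy.optimize import least_squares
def move(target,st=None):
    """shift in cm along tool axes from measured pose to target (mm)"""
    st=st or readout.sense(); w,x,y,z=st["ee_rot"]
    from scipy.spatial.transform import Rotation as Ro
    return (np.asarray(target,float)-st["eef_pos"])@Ro.from_quat([x,y,z,w]).as_matrix()/10
E
python3 - <<'E'
from h import *
for n in("scene","top"):
    d=np.load(n+".npy"); c=cloud(n,d)
    k=np.hypot(c[:,0]-569,c[:,1]-266)
    b=c[(k<50)&(c[:,2]>20)&(c[:,2]<115)]
    # keep points near bottle side, fit radius-36 circle robustly
    r=least_squares(lambda p:np.hypot(b[:,0]-p[0],b[:,1]-p[1])-36,[569,266],loss="soft_l1",f_scale=1.5); print(n,"body",len(b),r.x.round(1),np.median(abs(r.fun)).round(2))
    t=c[(k<45)&(c[:,2]>205.5)&(c[:,2]<213)][:,:2]; 
    best=max(((np.hypot(*(t-[x,y]).T)<17.5).sum()-0.5*((np.hypot(*(t-[x,y]).T)>17.5)&(t[:,1]>y)).sum(),x,y) for x in np.arange(555,585,.5) for y in np.arange(250,282,.5)); 
    g=t[np.hypot(*(t-best[1:]).T)<18]; print("pad",best,len(t),g.mean(0).round(1),g.min(0).round(1),g.max(0).round(1))
print(move([569,267,260]))
E
```

```text
scene body 657 [568.6 270.2] 0.53
pad (np.float64(191.0), np.float64(568.5), np.float64(271.0)) 241 [569.6 271.3] [552.6 253.9] [585.7 288.2]
top body 177 [570.1 268.9] 0.79
pad (np.float64(87.5), np.float64(569.5), np.float64(267.5)) 105 [569.3 268. ] [553.  250.9] [583.8 283.9]
[-43.67409454  -7.30481277  -2.87128653]
```

>>> step_arm(plan="0 0 -3 0 0; 0 0 -3 0 0; 0 0 -3 0 0; 0 0 -3 0 0", grip_force=30)

```text
time_s: 1.3
eef_pos: [186.7, 490.4, 260.5]
ee_rot: [-0.0, 0.181, 0.983, -0.001]
force: [-0.3, -0.4, -0.3]
grip_width: 0.332
```

>>> step_arm(plan="-10 -1.6 0 0 0; -20 -3.2 0 0 0; -30 -4.9 0 0 0; -40 -6.5 0 0 0; -43.6 -7.05 0 0 0; -43.6 -7.05 0 0 0; -43.6 -7.05 0 0 0; -43.6 -7.05 0 0 0; -43.6 -7.05 0 0 0; -43.6 -7.05 0 0 0")

```text
time_s: 2.3
eef_pos: [572.3, 266.1, 258.9]
ee_rot: [-0.001, 0.183, 0.983, -0.001]
force: [-0.0, -0.1, -0.3]
grip_width: 0.001
```

>>> step_arm(plan="0 0 0 0 0; 0 0 0 0 0")

```text
time_s: 2.5
eef_pos: [568.4, 270.3, 261.0]
ee_rot: [-0.0, 0.18, 0.984, -0.0]
force: [0.9, -0.4, -0.4]
grip_width: 0.006
```

```bash
python3 - <<'E'
from h import *
s=readout.sense(); print(s["eef_pos"],s["ee_rot"],s["force"],move([569.3,269.5,235]))
p,d=cams.capture("scene"); q=pix("scene",[569.3,269.5,209]); print(q)
u,v=q.astype(int); save("pics/c3.png",cv2.resize(p[v-70:v+50,u-80:u+80],(800,600),interpolation=cv2.INTER_CUBIC))
E
```

```text
[568.36496752 270.28052469 260.98675824] [-4.47306695e-04  1.80435515e-01  9.83586711e-01 -8.15128045e-05] [ 0.85973377 -0.35166846 -0.44045254] [-0.11732962 -0.03894521  2.59858964]
[390.93371866 319.01306001]
```

View pics/c3.png

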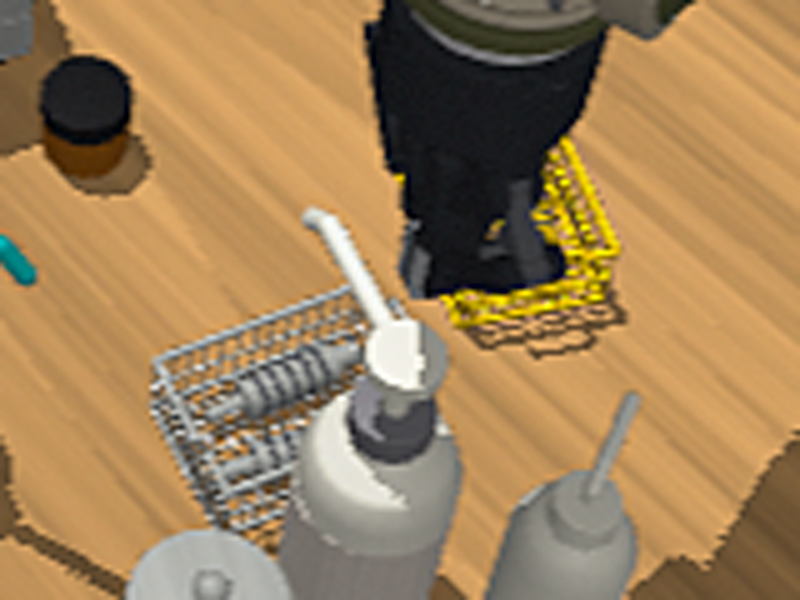

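The crop shows the white bottle's pad at about crop (405,355), its spout over the grey basket and the shut fingers just above it. Now going down.

>>> step_arm(plan="0 0 2 0 0; 0 0 3.5 0 0; 0 0 4.5 0 0; 0 0 4.7 0 0; 0 0 4.7 0 0; 0 0 4.7 0 0")

```text
time_s: 3.15
eef_pos: [569.4, 269.9, 215.2]
ee_rot: [0.001, 0.181, 0.984, 0.0]
force: [0.7, -0.0, 0.1]
grip_width: -0.002
```

>>> step_arm(plan="0 0 0.4 0 0; 0 0 0.8 0 0; 0 0 1.2 0 0; 0 0 1.2 0 0; 0 0 1.2 0 0")

```text
time_s: 3.65
eef_pos: [569.5, 269.7, 202.8]
ee_rot: [0.001, 0.181, 0.984, 0.0]
force: [0.3, 0.6, 5.4]
grip_width: 0.002
```

>>> step_arm(plan="0 0 0.3 0 0; 0 0 0.6 0 0; 0 0 0.9 0 0; 0 0 1.0 0 0; 0 0 1.0 0 0; 0 0 1.0 0 0")

```text
time_s: 4.25
eef_pos: [569.5, 269.7, 193.3]
ee_rot: [0.001, 0.181, 0.984, 0.0]
force: [-1.2, -0.0, 7.1]
grip_width: -0.001
```

>>> step_arm(plan="0 0 0.1 0 0; 0 0 0.2 0 0; 0 0 0.2 0 0; 0 0 0.2 0 0")

```text
time_s: 4.65
eef_pos: [569.5, 269.7, 191.4]
ee_rot: [0.001, 0.181, 0.984, 0.0]
force: [-0.5, -0.8, 8.8]
grip_width: -0.001
```

>>> step_arm(plan="0 0 0.05 0 0; 0 0 0.1 0 0; 0 0 0.1 0 0; 0 0 0.1 0 0")

```text
time_s: 5.05
eef_pos: [569.6, 269.8, 191.0]
ee_rot: [0.001, 0.181, 0.984, 0.001]
force: [-1.9, -0.5, 11.1]
grip_width: 0.003
```

>>> step_arm(plan="0 0 0.05 0 0; 0 0 0.1 0 0; 0 0 0.1 0 0; 0 0 0.1 0 0")

```text
time_s: 5.45
eef_pos: [569.9, 269.8, 191.0]
ee_rot: [0.002, 0.181, 0.984, 0.001]
force: [-3.7, -0.3, 15.6]
grip_width: -0.003
```

>>> step_arm(plan="0 0 -0.6 0 0; 0 0 -1.2 0 0; 0 0 -1.8 0 0; 0 0 -2.6 0 0; 0 0 -4 0 0; 0 0 -7 0 0; 0 0 -10.5 0 0; 0 0 -10.5 0 0; 0 0 -10.5 0 0; 0 0 -10.5 0 0")

```text
time_s: 6.45
eef_pos: [568.8, 269.5, 291.7]
ee_rot: [-0.001, 0.181, 0.983, -0.001]
force: [0.2, 0.1, -0.8]
grip_width: 0.002
```

```bash
python3 - <<'E'
from h import *
for n in("scene","top"):
    p,d=cams.capture(n); c=cloud(n,d); k=np.hypot(c[:,0]-569.5,c[:,1]-269.5)
    t=c[(k<45)&(c[:,2]>202)&(c[:,2]<216)]; print(n,len(t),t[np.hypot(t[:,0]-569.5,t[:,1]-269.5)<14].mean(0) if len(t) else "")
    b=c[(k<50)&(c[:,2]>20)&(c[:,2]<115)]
    r=least_squares(lambda p:np.hypot(b[:,0]-p[0],b[:,1]-p[1])-36,[569,266],loss="soft_l1",f_scale=1.5); print("body",len(b),r.x.round(1))
s=readout.sense(); print(s["eef_pos"],s["force"],s["joints"].round(3),move([467,-181.3,280]))
E
```

```text
scene 274 [569.37776091 269.6192405  209.18244139]
body 646 [568.5 270.4]
top 28 [567.62580579 281.51644953 208.07811449]
body 111 [570.4 268.6]
[568.90235635 269.509377   291.88390121] [-0.34081441  0.27284339  0.29858286] [ 0.257  0.528  1.028 -0.     1.588 -0.95 ] [ -6.52163766 -45.75438015   1.24461115]
```

>>> step_arm(plan="-0.7 -4.6 0 8.5 0; -1.4 -9.2 0 17 10; -2.1 -13.8 0 25.5 30; -2.8 -18.4 0 34 50; -3.5 -23 0 42.5 70; -4.2 -27.6 0 51 85; -4.9 -32.2 0 59.5 85; -5.6 -36.8 0 68 85; -6.2 -41.4 0 76.5 85; -6.5 -45.8 0 84.9 85")

```text
time_s: 7.55
eef_pos: [466.0, -183.3, 292.6]
ee_rot: [-0.001, 0.799, 0.601, -0.0]
force: [1.6, -0.1, 0.7]
grip_width: 0.85
```

>>> step_arm(plan="0 0 0 4.2 85; 0 0 0 4.2 85; 0 0 0 4.2 85; 0 0 0 4.2 85")

```text
time_s: 7.95
eef_pos: [467.2, -180.7, 293.2]
ee_rot: [-0.0, 0.818, 0.575, -0.0]
force: [1.0, -0.2, -0.2]
grip_width: 0.85
```

```bash
python3 - <<'E'
from h import *
s=readout.sense(); print(s["eef_pos"],s["ee_rot"],s["joints"].round(3),s["grip_width"],move([467,-181.3,180]))
w,x,y,z=s["ee_rot"]; print("tool y",2*(x*y+w*z)if 0 else None, np.degrees(np.arctan2(1-2*(x*x+z*z),2*(x*y-w*z))))
p,d=cams.capture("scene"); u,v=pix("scene",[467,-181.3,196]).astype(int); print(u,v)
save("pics/c4.png",cv2.resize(p[v-70:v+50,u-80:u+80],(800,600),interpolation=cv2.INTER_CUBIC))
E
```

```text
[ 467.16857621 -180.7211905   293.16659723] [-1.54236057e-04  8.18023244e-01  5.75185142e-01 -3.05555266e-05] [-0.603  0.221  1.456  0.     1.465 -0.258] 0.849500009756663 [-6.16132048e-02  6.97239536e-03  1.13166504e+01]
tool y None -19.774800283332567
295 183
```

View pics/c4.png

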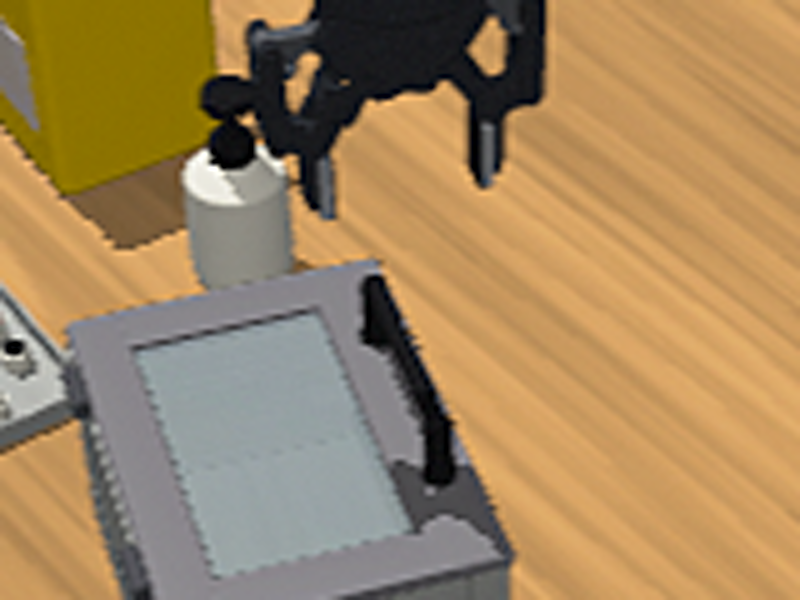

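The view shows the open fingers above the handle bar, straddling it, with the bar near crop (405,385). Descending.

>>> step_arm(plan="0 0 3 0 85; 0 0 6 0 85; 0 0 8.5 0 85; 0 0 10 0 85; 0 0 11 0 85; 0 0 11.3 0 85; 0 0 11.3 0 85; 0 0 11.3 0 85")

```text
time_s: 8.8
eef_pos: [467.4, -181.7, 181.1]
ee_rot: [0.001, 0.819, 0.574, 0.0]
force: [-0.2, 0.1, -0.3]
grip_width: 0.85
```

>>> step_arm(plan="0 0 0 0 60; 0 0 0 0 40; 0 0 0 0 30; 0 0 0 0 20; 0 0 0 0 15; 0 0 0 0 0; 0 0 0 0 0; 0 0 0 0 0; 0 0 0 0 0", grip_force=30)

```text
time_s: 9.7
eef_pos: [467.0, -181.6, 180.4]
ee_rot: [0.0, 0.819, 0.574, -0.0]
force: [-1.0, 0.9, 1.2]
grip_width: 0.126
```

Gripped: the opening is about 11 mm on a 12 mm bar and the side force is small. Next I raise the lid along its arc, in steps of 0.05 rad per row.

>>> step_arm(plan="0 0.23 -0.81 0 0; 0 0.5 -1.62 0 0; 0 0.81 -2.4 0 0; 0 1.16 -3.17 0 0; 0 1.16 -3.17 0 0", grip_force=40)

```text
time_s: 10.2
eef_pos: [477.9, -185.5, 213.2]
ee_rot: [-0.0, 0.819, 0.574, -0.0]
force: [-6.9, 1.2, -1.4]
grip_width: 0.12
```

>>> step_arm(plan="0 0.39 -0.76 0 0; 0 0.81 -1.49 0 0; 0 1.28 -2.2 0 0; 0 1.77 -2.88 0 0; 0 2.3 -3.55 0 0; 0 2.86 -4.18 0 0; 0 3.45 -4.78 0 0; 0 4.08 -5.36 0 0; 0 4.08 -5.36 0 0")

```text
time_s: 11.1
eef_pos: [515.7, -199.3, 268.2]
ee_rot: [-0.0, 0.819, 0.574, -0.001]
force: [-14.0, 4.9, 12.9]
grip_width: 0.122
```

The force has grown to about 20 N, pointing radially outward, so my arc runs a few mm inside the true one. I'll ease outward.

>>> step_arm(plan="0 -0.1 -0.12 0 0; 0 -0.2 -0.23 0 0; 0 -0.2 -0.23 0 0; 0 -0.2 -0.23 0 0")

```text
time_s: 11.5
eef_pos: [514.5, -198.9, 267.4]
ee_rot: [-0.0, 0.819, 0.574, 0.0]
force: [2.1, -2.3, -8.2]
grip_width: 0.122
```

```bash
python3 - <<'E'
from h import *
p,d=cams.capture("scene"); s=readout.sense(); print(s["eef_pos"],s["force"],s["grip_width"])
u,v=pix("scene",[516,-199,290]).astype(int); save("pics/c5.png",cv2.resize(p[v-60:v+75,u-90:u+90],(800,600),interpolation=cv2.INTER_CUBIC))
# lid angle: plane fit of lid surface points
c=cloud("scene",d); H=np.array([621,-237,154]); X=np.array([.94,-.341,0]);Y=np.array([.341,.94,0])
r=c-H; f=-r@X; y=r@Y; z=r[:,2]
m=(f>10)&(f<175)&(abs(y)<115)&(abs(y)>62)&(z>15)&(z<165)&(np.arctan2(z,f)>.2)&(np.arctan2(z,f)<1.3)
print(m.sum()); k=np.polyfit(f[m],z[m],1); print("slope angle",np.arctan(k[0]),k, np.std(z[m]-np.polyval(k,f[m])))
E
```

```text
[ 514.52425782 -198.86344196  267.46639154] [ 2.94029262 -2.98377086 -9.83899907] 0.1151750689417126
1559
slope angle 0.5912151200433019 [0.67131694 4.69760408] 3.305515220391423
```

View pics/c5.png

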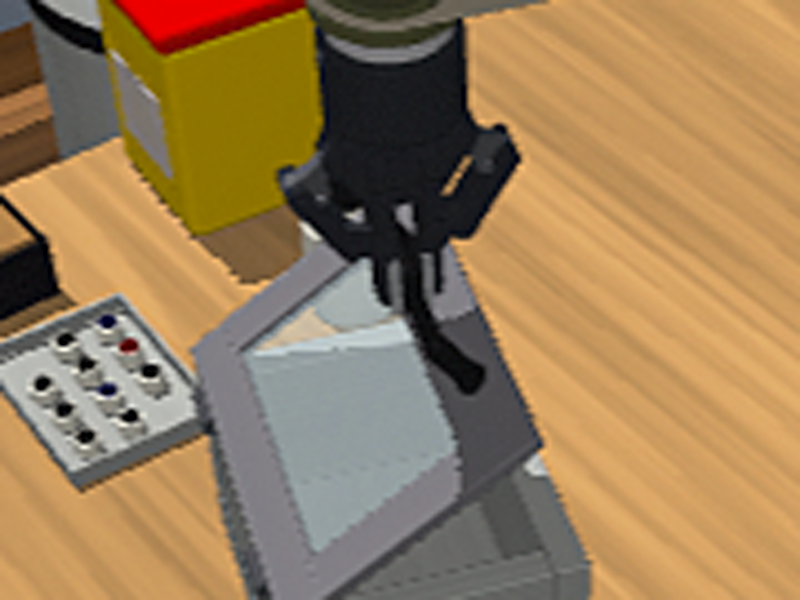

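The lid is up at about 0.6 rad (plane fit 0.59), and the fingers hold the bar at crop (405,280), clear of the lid. Continuing in shorter pieces, trimming by force.

>>> step_arm(plan="0 0.35 0.2 0 0; 0 0.71 -0.46 0 0; 0 1.05 -0.72 0 0; 0 1.4 -0.98 0 0; 0 1.76 -1.22 0 0; 0 2.11 -1.46 0 0; 0 2.11 -1.46 0 0")

```text
time_s: 12.25
eef_pos: [534.1, -206.0, 284.2]
ee_rot: [0.0, 0.819, 0.574, -0.0]
force: [-8.4, 2.6, 6.7]
grip_width: 0.122
```

>>> step_arm(plan="0 0.32 -0.32 0 0; 0 0.67 -0.59 0 0; 0 1.04 -0.81 0 0; 0 1.41 -1.01 0 0; 0 1.8 -1.21 0 0; 0 2.19 -1.4 0 0; 0 2.19 -1.4 0 0")

```text
time_s: 12.95
eef_pos: [555.2, -213.6, 297.4]
ee_rot: [0.001, 0.819, 0.574, 0.0]
force: [-5.0, -0.1, 4.7]
grip_width: 0.119
```

>>> step_arm(plan="0 0.4 -0.2 0 0; 0 0.79 -0.4 0 0; 0 1.19 -0.56 0 0; 0 1.59 -0.71 0 0; 0 2.0 -0.85 0 0; 0 2.41 -0.98 0 0; 0 2.41 -0.98 0 0; 0 2.41 -0.98 0 0")

```text
time_s: 13.75
eef_pos: [577.7, -221.8, 307.0]
ee_rot: [0.001, 0.819, 0.574, 0.0]
force: [-4.7, -1.5, 5.5]
grip_width: 0.118
```

```bash
python3 - <<'E'
from h import *
s=readout.sense(); print(s["eef_pos"],s["force"],s["grip_width"])
H=np.array([621,-237,154]); X=np.array([.94,-.341,0]);Y=np.array([.341,.94,0])
for n in("scene","top"):
    p,d=cams.capture(n)
    c=cloud(n,d); r=c-H; f=-r@X; y=r@Y; z=r[:,2]
    m=(f>0)&(f<120)&(abs(y)<115)&(abs(y)>62)&(z>25)&(z<165)&(np.arctan2(z,f)>.7)
    print(n,m.sum())
    if m.sum()>50:
        P=np.c_[f,z][m]; q=P-P.mean(0); w,v=np.linalg.eigh(q.T@q); print("angle",np.arctan2(*abs(v[::-1,1])),np.sqrt(w/len(P)))
    for xyz,R,nm in(((569.5,269.5),36,"dose"),):
        k=np.hypot(c[:,0]-xyz[0],c[:,1]-xyz[1]); t=c[(k<14)&(c[:,2]>195)&(c[:,2]<216)]; print("pad z",t[:,2].mean())
    if n=="scene":
        u,v=pix("scene",s["eef_pos"]).astype(int); save("pics/c6.png",cv2.resize(p[v-60:v+75,u-90:u+90],(800,600),interpolation=cv2.INTER_CUBIC))
E
```

```text
[ 577.74708831 -221.84687808  307.03747773] [-4.73092378 -1.46607969  5.52709965] 0.11760016534921801
scene 975
angle 1.0504616148815704 [ 2.30999608 49.96271176]
pad z 209.14707375815922
top 577
angle 1.0333917831571344 [ 2.42699861 50.74595779]
pad z 208.8596880445787
```

View pics/c6.png

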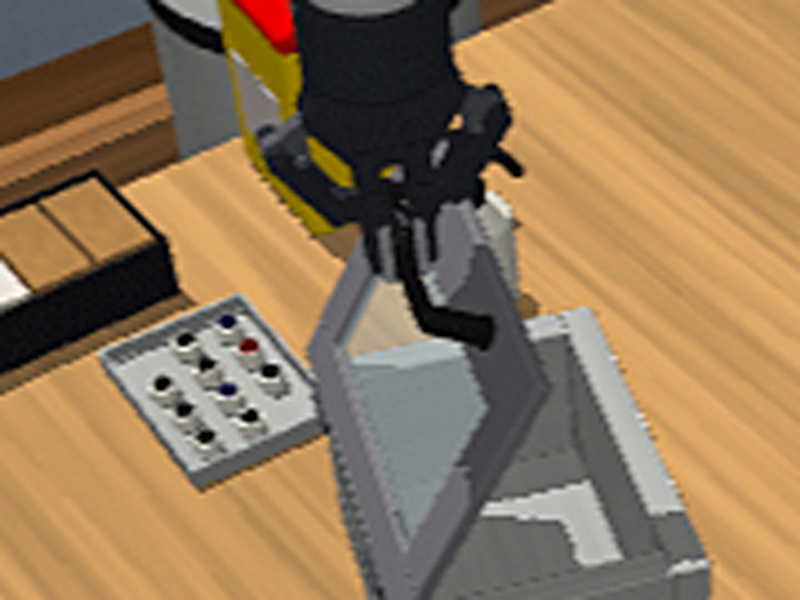

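The plane fits give 1.03 to 1.05 rad, with the bar between the fingers at crop (405,250). The pad is back at 209 mm. I'll hold a moment to confirm it is still, check the other things, then hand in.

>>> step_arm(plan="0 0 0 0 0; 0 0 0 0 0; 0 0 0 0 0; 0 0 0 0 0; 0 0 0 0 0")

```text
time_s: 14.35
eef_pos: [577.7, -221.8, 307.0]
ee_rot: [0.001, 0.819, 0.574, 0.0]
force: [-5.1, -0.4, 5.1]
grip_width: 0.121
```

```bash
python3 - <<'E'
from h import *
s=readout.sense(); print(s["eef_pos"],s["force"],s["grip_width"],abs(s["dq"]).max())
p,d=cams.capture("top"); p0=np.load("topp.npy"); 
p1,_=cams.capture("scene"); q0=np.load("scenep.npy")
for a,b,n,rois in((p0,p,"top",{}),(q0,p1,"scene",{"bottle+basket":(335,395,280,380),"wash":(402,440,325,392),"canister":(330,370,355,405),"jar":(315,340,255,285),"soap":(252,275,127,170),"pen":(495,540,360,408),"tray":(178,232,165,207),"bowl":(435,492,415,470)})):
    for k,(x0,x1,y0,y1) in rois.items():
        A=cv2.cvtColor(a[y0:y1,x0:x1],cv2.COLOR_RGB2GRAY); B=cv2.cvtColor(b[y0-8:y1+8,x0-8:x1+8],cv2.COLOR_RGB2GRAY)
        _,v,_,l=cv2.minMaxLoc(cv2.matchTemplate(B,A,cv2.TM_CCOEFF_NORMED)); print(k,round(v,3),"shift px",l[0]-8,l[1]-8)
E
```

```text
[ 577.67425525 -221.81407305  307.00998798] [-5.13709832 -0.3874602   5.12484061] 0.12139493370794653 0.0012923340766681291
bottle+basket 0.789 shift px 0 0
wash 0.998 shift px 0 0
canister 1.0 shift px 0 0
jar 0.875 shift px 0 0
soap 0.483 shift px 0 0
pen 1.0 shift px 0 0
tray 0.984 shift px 0 0
bowl 0.999 shift px 0 0
```

```bash
python3 -c "
from h import *
print(workorder.finish_job()); s=readout.sense(); print(s['time_s'],s['eef_pos'],s['force'],s['grip_width'])"
```

```text
the job is handed in; nothing more can be done
None
the job is handed in; nothing more can be done
```

I pressed the white dosing bottle's pump to its stop and let it spring back. I then raised the cleaner's lid by its handle to about 60 degrees and handed in the job at about 14.5 s, still holding it. No verdict is reported.

- **Pump:** the pad stopped at 191.0 mm, which is 18 mm down, and the force rose to 15.6 N against the stop. Afterwards the pad was back at 209 mm. A refit of the bottle body showed it had not moved.
- **Lid:** plane fits from the two cameras gave 1.05 and 1.03 rad, against the 1.047 wanted. The arm was still, the grip was on the bar (about 10 mm opening) and about 7 N of residual force remained.
- **On the way up:** my planned arc ran a few mm inside the true one and the force reached about 20 N, so I trimmed it by force. One row of a move also had a wrong sign, about 4 mm the wrong way, with no visible effect.
- **Other things on the bench:** image matching showed zero pixel shift for the bottle and basket together and for every bystander. Three of those matches were weaker: soap bottle 0.48, bottle and basket 0.79, jar 0.88. The soap bottle was partly hidden behind the gripper and lid, so its check is not conclusive.

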